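Zero the kitchen scale and open the jar of hazelnuts

ROBOT

A 7-joint arm with a two-finger parallel gripper is mounted at the origin on the work surface. World frame = base frame: x ahead of the robot, y to its left, z up, the work surface at z = 0. Lengths are in m, angles in rad, forces in N, time in s.
With the tool pointing down it reaches from about 0.425 to 0.95 m from the base axis. Payload 4.7 kg.
Tool frame: the origin (TCP) lies on the centre line of the jaws, within the pads' length; the fingertips stand robot.nose_length ahead of it and the grasp point (between the pads) lies 8 mm behind it (robot.nose_length is the distance from the TCP to the fingertips, in m); z points along the fingers, y is the line along which they close (so a half turn about z gives the same grasp; the last joint's range is limited). The gripper opens to 85 mm and grips with 20 to 120 N. Pads are 22 mm wide; open, the fingers measure 114 mm over their backs; the gripper's body (76 mm by 85 mm) begins 54 mm behind the grasp point. The pads swing forward as they close: fully open they stand 13 mm farther back than shut.
Start: joints at [-1.376, 0.469, -0.049, 1.532, 0.024, 1.141, -0.082], TCP at [0.15, 0.658, 0.242] pointing down, gripper open.
Joint ranges: [-2.59, 2.59], [-0.33, 1.99], [-1.39, 1.29], [0.1, 2.45], [-1.04, 4.18], [0.21, 1.99], [-2.66, 2.66]. Speed limits (rad/s): [2.57, 2.57, 3.14, 3.14, 3.14, 3.14, 3.14].

INTERFACE

Orientations are given as [roll, pitch, yaw] about the fixed x, y, z axes, in that order (R = Rz(yaw) Ry(pitch) Rx(roll)).
In Python, from plant import robot gives the robot as it stands. Calls block until the motion is done:
- robot.goto(position, orientation): joint-space move of the TCP to a pose.
- robot.move_straight(position, vel=0.15, attitude=None, contact_N=None): straight line of the TCP; attitude=None keeps the orientation; vel is the mean speed in m/s. With contact_N (N) it stops when the force on the tool has changed by that much, and returns True; else False.
- robot.move_joints(angles): joint-space move.
- robot.grip(opening, strength=None): opening from 0.0 (shut) to 1.0 (fully open); strength is the grip in N (None keeps the last); returns when the fingers have stopped.
- robot.sleep(seconds).
- robot.inverse_kinematics(position, orientation): joint angles nearest the present ones, or None.
- robot.sense(): the state.
- robot.grab_frame(name): name is "scene" or "top"; returns a dict with "image" (384x512x3 uint8, red, green, blue), "range_z" (384x512 float32, m along the optical axis (not along the pixel's ray), 0 where there is no reading), "fx", "fy", "cx", "cy" (pixels), "R" (3x3) and "t" (3): a world point X has camera coordinates R X + t. Camera axes: x right, y down, z forward; pixel columns grow to the right and rows downward; lengths in m; the calibration is good to about 2 mm. A picture is of the moment at which its call begins.
A pose or a line that the arm cannot do raises robot.IKError and nothing moves.
- robot.close_job(): hands the job in; it is judged then, once.
The state is a dict: "t": time; "joint_pos": joint angles; "joint_velocities": joint speeds; "effort": joint torques, N m; "tcp_pos": TCP position; "tcp_rot": TCP orientation; "wrist_force": force on the tool from outside, world axes, zero at the start; "torque": the same for the moment, N m; "opening": opening from 0.0 (shut) to 1.0 (fully open); "gripper_force": force on a finger pad.
Only numpy, scipy, OpenCV 4.12 (cv2) and the standard library are available. Lean on these libraries where they do the work, as an engineer would, in place of code of your own. Each camera call takes 0.05 s, during which the arm holds its last target. There are 200 camera calls.

TASK

I am about to spoon hazelnuts into the tumbler that stands on the kitchen scale. Get the scale ready with its keys, one at a time, each pressed right down and let up again: the round one to switch on, then the small square one in the middle to change to grams, then the long one to zero out the tumbler. Then unscrew the cap of the tall nut jar while the rack keeps the jar from turning, stop turning when the threads let go, lift the cap straight up a finger's width or two clear of the mouth, and finish there, still holding it level over the jar; leave the jar in its well and the other things where they are.

Things in the scene. Friction and masses are not known exactly. Their poses are not given: they have to be found in the camera images.
- scale: White kitchen scale, 215 (x) by 168 (y) mm, does not shift. Origin: centre of its underside. Keys along its front edge (own -x side); housing around them 22 mm high; steel pan 146 by 150 mm, centre 30 mm behind the origin, top 30 mm above the table, the tumbler on it. On either side of the table, turned up to 0.25 rad.
- power_key_top (a point): Top centre of the round grey key (18 mm across), at the +y end of the key row (86 mm in front of the scale's origin, 55 mm to +y). All keys stand 6 mm proud of the housing (top 28 mm above the table).
- unit_key_top (a point): Top centre of the small square grey key (14 by 14 mm), middle of the row.
- tare_key_top (a point): Top centre of the long bar-shaped grey key (14 mm along the scale's x, 40 mm along its y), at the -y end of the row, 50 mm from the square one.
- power_key (a joint): Travel of the round key, m: 0 up, 0.004 fully down; a spring takes 1.2 N to start it and 4 N to hold it fully down; counts as pressed beyond 0.0026, as up below 0.0012.
- unit_key (a joint): Travel of the small square key; same spring and values.
- tare_key (a joint): Travel of the long key; same spring and values.
- rack: Beech jar rack, 87 (x) by 167 (y) by 50 mm high, fixed to the table; two square wells 67 mm wide side by side along its y (centres 40 mm to either side), well floor 12 mm above the table. Origin: centre of its underside. It may stand on either side of the table, turned up to 0.35 rad.
- jar: The nut jar, 0.3 to 0.5 kg: clear square glass body 64 by 64 mm, 70 mm high, with hazelnuts in it; sloping shoulder, round neck 44 mm across; 98 mm high to the rim without cap. Origin: centre of its underside, x and y square to its sides. Stands loosely (1.5 mm play all round) in either well, which stops it turning after at most 3 degrees.
- jar_mouth (a point): Centre of the nut jar's rim, 98 mm above the jar's underside (110 mm above the table).
- cap: Round fluted steel screw cap of the nut jar, 59 mm across, 21.5 mm high. Origin: centre of its lower edge, when tight 80.5 mm above the jar's underside (92.5 mm above the table; top 114 mm). Unscrews anticlockwise seen from above; tight at first (about 0.3 to 0.45 N m: grip firmly, 15 N or more). When tight its x axis lies along the jar's x. Its springy seal pushes up, 22 N when tight, nothing after 3 mm of rise.
- tumbler: Stainless steel tumbler, 74 mm across the rim, 88 mm high, on the rear part of the scale's pan (rim 118 mm above the table, centre about 130 mm behind the row of keys). Origin: centre of its underside. Leave alone.
- short_jar: Low white ceramic square jar with a flat beech lid, 64 by 64 mm, 54 mm high (top 66 mm above the table), in the other well. Origin: centre of its underside. Leave alone.
- spoon: Steel spoon 150 mm long lying along its x axis between the scale and the rack. Leave alone.
- eraser: Green silicone eraser, 48 by 20 by 12 mm, near the robot. Origin: centre of its underside. Leave alone.
- coaster: Slate coaster, 100 by 100 by 7 mm, at the back. Origin: centre of its underside. Leave alone.
- tape: Teal tape dispenser, 130 by 55 mm, 76 mm high, at the far right, its length roughly along x. Origin: centre of its underside. Leave alone.
- cap_mark (a point): A point on the cap's lower edge, 26 mm from its axis along the cap's own x (tells the turn). Three-start lug thread rising 4 mm: the cap comes free after about 70 degrees of turn relative to the jar and lifts straight off between 75 and 105; turned further it catches on the next start, and over 150 degrees is too far. Let go half-way it stays put, so it can be regrasped.
Things that resemble listed ones, but are neither listed nor needed, are in the scene too. What is meant by the cap is not brown, and is the smaller of those in its own colour.

How it is judged:
By the outcome, as a careful person would: the job done as asked, in the order asked, and still so for the second after the job is handed in, while the arm keeps its last pose, push and grip.
It also fails if it takes over 56 s, if anything falls off the work surface, if the arm or the gripper's body presses on something with over 40 N, if the wrist force passes 120 N, or if a joint passes its speed limit or range.

## Working session

There is one attempt and no reset: what is moved stays moved. The work goes in short steps, each a Python script; the robot and the scene stay as the last script left them, time stands still between calls to the robot, and variables do not carry over. Pictures are saved under pics/ and viewed, at most 10 in all, crops included, and the job is handed in when it is done.

```bash
ls; mkdir -p pics
python3 - <<'E'
from plant import robot
import cv2,numpy as np
s=robot.sense();print(s['t'],s['tcp_pos'],s['tcp_rot'],s['opening'],robot.nose_length)
for n in("scene","top"):
    f=robot.grab_frame(n);np.savez(f"pics/{n}0.npz",**f)
    cv2.imwrite(f"pics/{n}0.png",cv2.resize(f["image"][:,:,::-1],(800,600),interpolation=cv2.INTER_CUBIC))
    print(n,f["fx"],f["cx"],f["cy"],f["R"],f["t"],-np.array(f["R"]).T@f["t"])
E
```

```text
pics
0.0 [0.14966141 0.65762027 0.24125135] [-3.13962343e+00  6.74898561e-05  2.91784801e+00] 0.9997178456774475 0.011
scene 403.1665617184346 251.81833242170333 190.0496675432844 [[-0.58386646  0.81171833 -0.01460518]
 [ 0.68285529  0.48128658 -0.54961067]
 [-0.43909977 -0.33087246 -0.83529324]] [ 0.40647355 -0.31657105  1.22938359] [0.99332054 0.22918854 0.8588416 ]
top 489.28236961521634 264.2914797089318 190.26784196283168 [[-0.02055225 -0.99974012 -0.00986423]
 [-0.99078251  0.02168744 -0.13371493]
 [ 0.1338941   0.00702516 -0.99097074]] [-0.07732419  0.58943532  1.16314931] [ 0.42667418 -0.09825874  1.2307005 ]
```

View pics/scene0.png

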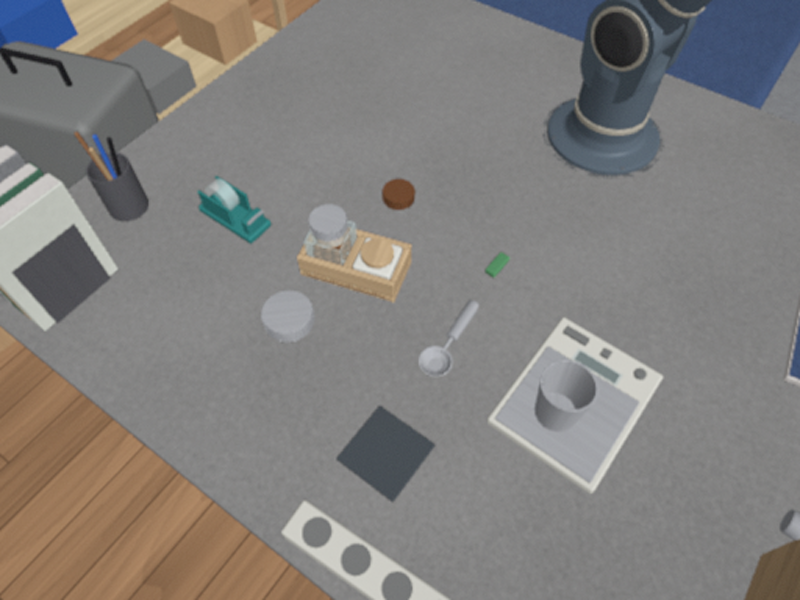

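View pics/top0.png

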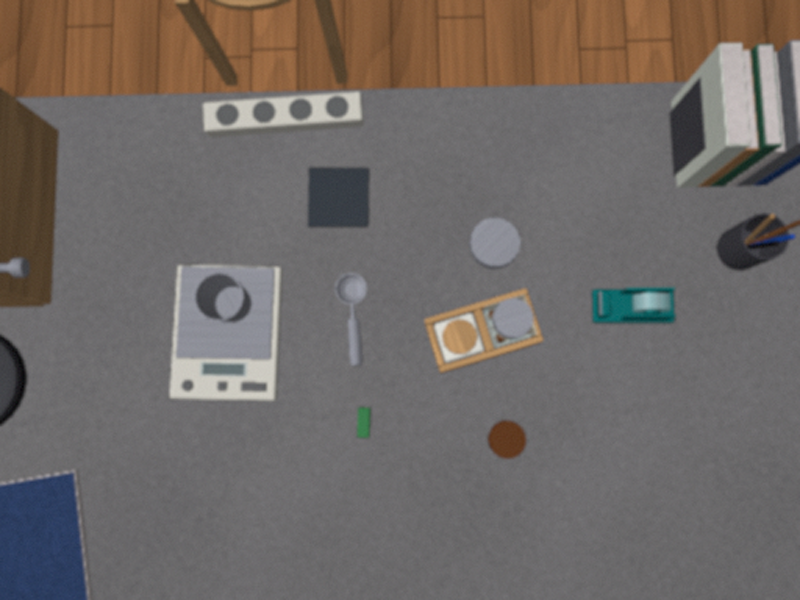

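The scene picture shows the scale's keys at about (640,374) round, (606,353) square and (575,335) long, and the capped jar at (328,221). The top picture shows the same keys at (187,385), (222,386) and (254,387). There the capped jar is in the rack's right-hand (-y) well at (513,317), with a larger loose grey lid at (495,242) and a brown one at (507,440).

```bash
cat > vis.py <<'E'
import numpy as np,cv2
K=1.5625
def ray(f,u,v):
    R=np.array(f["R"]);t=np.array(f["t"])
    d=R.T@np.array([(u-f["cx"])/f["fx"],(v-f["cy"])/f["fy"],1.]);return -R.T@t,d/np.linalg.norm(d)
def plane(f,u,v,z):
    c,d=ray(f,u,v);return c+d*(z-c[2])/d[2]
def tri(f1,p1,f2,p2):
    A=np.zeros((3,3));b=np.zeros(3);L=[]
    for f,p in((f1,p1),(f2,p2)):
        c,d=ray(f,*p);M=np.eye(3)-np.outer(d,d);A+=M;b+=M@c;L.append((c,M))
    x=np.linalg.solve(A,b);return x,[round(1e3*float(np.linalg.norm(M@(x-c))),1) for c,M in L]
def near(mask,p,r):
    """contour whose centre is nearest p within r"""
    cs,_=cv2.findContours(mask.astype(np.uint8),cv2.RETR_LIST,cv2.CHAIN_APPROX_NONE)
    best=None
    for c in cs:
        m=cv2.moments(c)
        if m["m00"]<8: continue
        q=np.array([m["m10"],m["m01"]])/m["m00"];e=np.linalg.norm(q-p)
        if e<r: best=(e,q,m["m00"],c);r=e
    return best
E
python3 - <<'E'
from vis import *
F={n:np.load(f"pics/{n}0.npz") for n in("scene","top")}
G={n:F[n]["image"].astype(int) for n in F}
P=dict(power=((640,374),(187,385)),unit=((606,353),(222,386)),tare=((575,335),(254,387)))
for k,(a,b) in P.items():
    q=[]
    for n,p in(("scene",a),("top",b)):
        m=G[n].mean(2)<150
        r=near(m,np.array(p)/K,6);q.append(r[1]);print(k,n,r[1].round(1),r[2])
    print(k,*tri(F["scene"],q[0],F["top"],q[1]),plane(F["scene"],*q[0],.028),plane(F["top"],*q[1],.028))
# cap: bluish grey bright
q=[]
for n,p in(("scene",(328,218)),("top",(513,317))):
    g=G[n];m=(g.min(2)>115)&(g[:,:,2]-g[:,:,0]>4)
    r=near(m,np.array(p)/K,12);print("cap",n,r and (r[1],r[2],cv2.fitEllipse(r[3])))
    u,v=(np.array(p)/K).astype(int);print(g[v,u],g[v-3:v+4:3,u-14:u+15:2].tolist()[1])
    # depth segmentation
    ii,jj=np.mgrid[0:384,0:512];f=F[n];z=f["range_z"]
    X=np.stack([(jj-f["cx"])/f["fx"]*z,(ii-f["cy"])/f["fy"]*z,z],-1)-f["t"];X=X@f["R"]
    w=(abs(jj-u)<25)&(abs(ii-v)<25)&(X[...,2]>.105)&(X[...,2]<.13)&(z>0)
    (c,rad)=cv2.minEnclosingCircle(X[w][:,:2].astype(np.float32)) if w.sum() else(0,0)
    print("depth cap",w.sum(),X[w].mean(0),np.median(X[w][:,2]),c,rad,X[w][:,:2].min(0),X[w][:,:2].max(0))
# rack yaw
f=F["top"];g=G["top"];m=((g[:,:,0]-g[:,:,2])>40).astype(np.uint8)
m[:150]=0;m[245:]=0;m[:,:255]=0;m[:,360:]=0
pts=np.argwhere(m)[:,::-1];W=np.array([plane(f,u,v,.05)[:2] for u,v in pts],np.float32)
print("rack",len(pts),cv2.minAreaRect(W))
m=(g.min(2)>165).astype(np.uint8);m[:150]=0;m[270:]=0;m[:,:100]=0;m[:,190:]=0
pts=np.argwhere(m)[:,::-1];W=np.array([plane(f,u,v,.022)[:2] for u,v in pts],np.float32)
print("scale",len(pts),cv2.minAreaRect(W))
E
```

```text
power scene [409.  238.8] 29.5
power top [119.9 246.1] 29.5
power [0.45851298 0.26825587 0.02712711] [1.2, 1.2] [0.45846363 0.26930221 0.028     ] [0.45888976 0.26682204 0.028     ]
unit scene [387.2 225.9] 20.5
unit top [141.8 246.5] 24.0
unit [0.45643975 0.21398921 0.0273582 ] [0.8, 0.8] [0.45642281 0.21475166 0.028     ] [0.45672953 0.21302    0.028     ]
tare scene [368.5 214.6] 69.0
tare top [162.  246.9] 66.5
tare [0.4542824  0.16469996 0.02747165] [1.2, 1.2] [0.45402109 0.16578035 0.028     ] [0.45472693 0.16348048 0.028     ]
cap scene (array([210.22909235, 141.80301229]), 420.5, ((209.67335510253906, 142.4479522705078), (21.480138778686523, 30.946636199951172), 74.6024169921875))
[163 164 170] [[135, 135, 134], [143, 143, 145], [163, 164, 169], [162, 165, 168], [163, 165, 169], [163, 165, 169], [163, 165, 170], [163, 164, 170], [164, 166, 170], [164, 166, 170], [164, 166, 170], [162, 165, 169], [163, 164, 169], [153, 154, 157], [134, 133, 133]]
depth cap 405 [ 0.54575549 -0.2329678   0.11335686] 0.11372972296794985 (0.5442804098129272, -0.23520563542842865) 0.030479323118925
[... 200 characters left out ...]
861328))
[146 147 156] [[119, 105, 97], [139, 139, 147], [146, 148, 157], [145, 145, 155], [143, 144, 153], [143, 145, 156], [143, 145, 153], [146, 147, 156], [146, 147, 156], [148, 149, 160], [146, 149, 159], [146, 148, 157], [148, 151, 161], [147, 143, 146], [142, 122, 102]]
depth cap 514 [ 0.54405508 -0.23611914  0.11384132] 0.11386099662784854 (0.5442591905593872, -0.23643192648887634) 0.029739560559391975 [ 0.5153578  -0.26572902] [ 0.57324257 -0.20796327]
rack 1297 ((0.5335533022880554, -0.19689376652240753), (0.08754591643810272, 0.16798880696296692), 15.7396821975708)
scale 1553 ((0.5422772169113159, 0.21093855798244476), (0.16337095201015472, 0.20986539125442505), 87.70557403564453)
```

The two views agree to about 1 mm, with keys at z≈0.027 and the cap top at z≈0.114, centre (0.544, -0.2355). Rack yaw is about 0.275 and scale yaw about -0.04. I'll press the round key first with the fingers shut.

Run:
```python
from plant import robot
import numpy as np
n=robot.nose_length; yaw=np.pi-.041
q=robot.sense()["joint_pos"];print(np.round(q,2),np.round(robot.inverse_kinematics([.4585,.268,.12],[np.pi,0,yaw]),2))
robot.grip(0.0,20)
robot.goto([.4585,.268,.10],[np.pi,0,yaw])
robot.move_straight([.4585,.268,.028+n+.008],vel=.15)
print("t",robot.sense()["t"],robot.sense()["wrist_force"],robot.sense()["tcp_pos"],robot.sense()["opening"])
c=robot.move_straight([.4585,.268,.0215+n],vel=.02,contact_N=8)
s=robot.sense();print(c,s["tcp_pos"]-np.array([0,0,n]),s["wrist_force"])
robot.sleep(.3);s=robot.sense();print(s["tcp_pos"][2]-n,s["wrist_force"])
f=robot.grab_frame("scene");import cv2;cv2.imwrite("pics/press1.png",cv2.resize(f["image"][160:310,330:512][:,:,::-1],None,fx=3,fy=3,interpolation=cv2.INTER_CUBIC))
```

```text
[-1.38  0.47 -0.05  1.53  0.02  1.14 -0.08] [-0.69  0.38  0.1   2.   -0.06  0.76  0.98]
t 3.2417 [0.46116472 0.74805989 0.94552778] [0.45852592 0.26858344 0.04711903] -0.0014058369118481965
True [0.45884095 0.26821558 0.02405237] [-2.51090446 -0.20005889  6.17835918]
0.024033173217577124 [-0.89739195 -0.05164023  6.27121156]
```

View pics/press1.png

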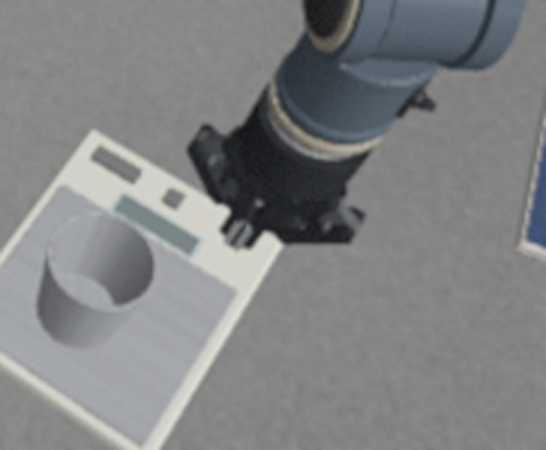

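The picture shows the shut fingers on the round key at (240,235) in the crop, with the other keys clear. The tip is at z=0.024 with about 6 N, so the key is fully down. Next: release it, press the other two, then move to above the cap.

Run:
```python
from plant import robot
import numpy as np,cv2
n=robot.nose_length; yaw=np.pi-.041
robot.move_straight([.4585,.268,.055+n],vel=.12)
for x,y in((.4565,.214),(.4545,.1645)):
    robot.move_straight([x,y,.055+n],vel=.15)
    robot.move_straight([x,y,.034+n],vel=.1);w=np.array(robot.sense()["wrist_force"])
    c=robot.move_straight([x,y,.0215+n],vel=.02,contact_N=8)
    robot.sleep(.3);s=robot.sense();print(c,s["tcp_pos"]-np.array([0,0,n]),s["wrist_force"]-w)
    robot.move_straight([x,y,.055+n],vel=.12)
robot.move_straight([.4545,.1645,.20],vel=.25)
robot.grip(1.0)
print("t",robot.sense()["t"])
for y0 in (.275-np.pi/2,.275-np.pi/4,.275,.275+np.pi/2,.275+3*np.pi/4,.275+np.pi):
    r=[robot.inverse_kinematics([.544,-.2355,.18],[np.pi,0,y0+d]) for d in(0,.85,1.7)]
    print(round(y0,2),[None if a is None else (round(a[0],2),round(a[6],2)) for a in r])
```

```text
True [0.45691335 0.2143068  0.0240152 ] [-0.3686918  -0.99774266  6.61690346]
True [0.45493998 0.16480153 0.02401615] [-0.72776891 -0.53462051  6.18742362]
t 10.3083
-1.3 [(np.float64(-0.42), np.float64(-1.93)), (np.float64(-0.42), np.float64(-1.08)), (np.float64(-0.19), np.float64(-0.49))]
-0.51 [(np.float64(-0.42), np.float64(-1.14)), (np.float64(-0.2), np.float64(-0.55)), (np.float64(-0.14), np.float64(0.26))]
0.28 [(np.float64(-0.2), np.float64(-0.6)), (np.float64(-0.14), np.float64(0.2)), (np.float64(-0.06), np.float64(0.99))]
1.85 [(np.float64(-0.08), np.float64(0.87)), (np.float64(0.01), np.float64(1.66)), (np.float64(0.09), np.float64(2.46))]
2.63 [(np.float64(0.01), np.float64(1.6)), (np.float64(0.08), np.float64(2.4)), (np.float64(1.04), np.float64(2.62))]
3.42 [(np.float64(0.08), np.float64(2.34)), (np.float64(0.92), np.float64(2.66)), (np.float64(-0.42), np.float64(-1.8))]
```

All three keys went fully down (tip at 0.0240 each time, about 6 N). Next is the cap.

Run:
```python
from plant import robot
import numpy as np,cv2
y0=.275;x,y=.544,-.2355
robot.goto([x,y,.19],[np.pi,0,y0])
print(robot.move_straight([x,y,.096],vel=.1,contact_N=8),robot.sense()["tcp_pos"])
robot.grip(0.0,60)
s=robot.sense();print(s["t"],s["opening"],s["gripper_force"],s["wrist_force"],s["torque"],s["joint_pos"].round(2) if hasattr(s["joint_pos"],"round") else s["joint_pos"])
f=robot.grab_frame("scene");cv2.imwrite("pics/grip1.png",cv2.resize(f["image"][90:210,140:300][:,:,::-1],None,fx=4,fy=4,interpolation=cv2.INTER_CUBIC))
```

```text
False [ 0.54444716 -0.23582993  0.0966347 ]
13.3083 0.6717896448158458 62.608988396823406 [-1.82668082  2.07219777  4.99312543] [0.2727206  0.30522591 0.00449871] [-0.14  0.58  0.66  1.9  -0.47  0.83 -0.53]
```

View pics/grip1.png

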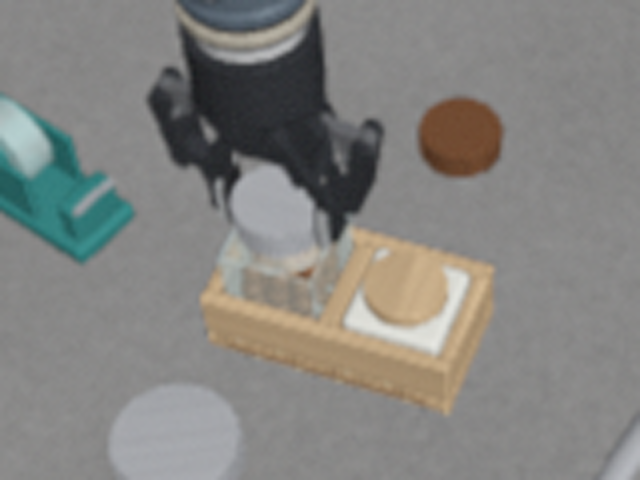

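The picture shows the fingers on either side of the grey cap at (270,210) in the crop, with the short jar and rack untouched. Grip force is 62 N at an opening of about 57 mm. I'll turn the cap in steps, rising along the thread.

Run:
```python
from plant import robot
import numpy as np
y0=.275;x,y,z=.544,-.2355,.096
from scipy.spatial.transform import Rotation as Ro
for d in (5,10,20,30,40,50):
    robot.move_straight([x,y,z+.004*d/70],vel=.0012,attitude=[np.pi,0,y0+np.radians(d)])
    s=robot.sense();print(d,round(s["t"],2),np.degrees(s["tcp_rot"][2]-y0).round(1),np.round(s["tcp_pos"],4),"F",np.round(s["wrist_force"],1),"M",np.round(s["torque"],2),round(s["opening"],3),round(s["joint_pos"][6],2))
```

```text
5 13.61 4.9 [ 0.5445 -0.2355  0.0971] F [-0.3  1.9  5.8] M [0.24 0.14 0.08] 0.675 -0.46
10 13.86 9.9 [ 0.5446 -0.2355  0.0973] F [-1.4  0.7  5.1] M [0.21 0.15 0.06] 0.675 -0.39
20 14.2 19.8 [ 0.5448 -0.2353  0.0977] F [0.4 2.7 6.4] M [0.34 0.01 0.12] 0.672 -0.25
30 14.54 29.7 [ 0.5447 -0.2353  0.0981] F [0.4 1.4 5.2] M [ 0.37 -0.1   0.1 ] 0.667 -0.11
40 14.88 39.7 [ 0.5443 -0.2355  0.0985] F [-0.6  0.5  5.6] M [ 0.3  -0.11  0.03] 0.673 0.04
50 15.22 49.7 [ 0.544  -0.2356  0.0987] F [-0.3  0.8  4.2] M [ 0.2  -0.08  0.04] 0.675 0.18
```

Run:
```python
from plant import robot
import numpy as np,cv2
y0=.275;x,y,z=.544,-.2355,.096
def p(d):
    s=robot.sense();print(d,round(s["t"],2),np.degrees(s["tcp_rot"][2]-y0).round(1),np.round(s["tcp_pos"],4),"F",np.round(s["wrist_force"],1),"M",np.round(s["torque"],2),round(s["opening"],3),round(s["gripper_force"],1))
for d in (60,70,80,91):
    robot.move_straight([x,y,z+.004*min(d,70)/70],vel=.0012 if d<=70 else .001,attitude=[np.pi,0,y0+np.radians(d)])
    p(d)
c=robot.move_straight([x,y,z+.009],vel=.015,contact_N=6);p(c)
f=robot.grab_frame("scene");cv2.imwrite("pics/lift1.png",cv2.resize(f["image"][90:210,140:300][:,:,::-1],None,fx=4,fy=4,interpolation=cv2.INTER_CUBIC))
```

```text
60 15.57 59.7 [ 0.5438 -0.2354  0.099 ] F [-0.2 -0.7  1.2] M [ 0.19 -0.12  0.03] 0.671 63.6
70 15.91 69.7 [ 0.5434 -0.2354  0.0994] F [-0.9  1.1 -0.4] M [0.16 0.03 0.03] 0.673 63.8
80 16.23 79.7 [ 0.5433 -0.2355  0.0996] F [-1.6  0.5 -1.2] M [ 0.08  0.12 -0.01] 0.675 63.9
91 16.57 90.7 [ 0.5435 -0.2354  0.0997] F [-1.4  0.9 -0.4] M [ 0.22  0.23 -0.  ] 0.669 63.9
False 17.06 91.0 [ 0.5443 -0.2355  0.1053] F [-1.8  0.   0.2] M [0.26 0.15 0.02] 0.669 64.1
```

View pics/lift1.png

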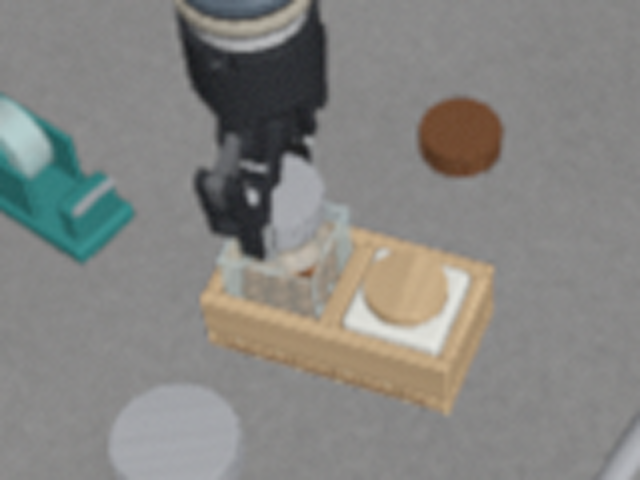

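The cap at (295,195) in the crop has risen with no lifting load and the neck now shows beneath it, so the threads have let go. I'll lift on up and check.

Run:
```python
from plant import robot
import numpy as np,cv2
c=robot.move_straight([.544,-.2355,.139],vel=.04,contact_N=8)
robot.sleep(.5);s=robot.sense();print(c,s["t"],s["tcp_pos"],s["tcp_rot"],s["wrist_force"],s["opening"])
fs=[robot.grab_frame(n) for n in("scene","top")]
a=fs[0]["image"][90:210,140:300];b=fs[1]["image"][150:270,250:410]
cv2.imwrite("pics/end.png",cv2.resize(np.hstack([a,b])[:,:,::-1],None,fx=2.5,fy=2.5,interpolation=cv2.INTER_CUBIC))
f0=np.load("pics/scene0.npz")
for f in fs[:1]:
    z=f["range_z"];ii,jj=np.mgrid[0:384,0:512]
    X=(np.stack([(jj-f["cx"])/f["fx"]*z,(ii-f["cy"])/f["fy"]*z,z],-1)-f["t"])@f["R"]
    w=(f["image"].min(2)>140)&(np.hypot(X[...,0]-.544,X[...,1]+.2355)<.025)&(X[...,2]>.1)
    print(w.sum(),np.median(X[w],0)); A=np.c_[X[w][:,:2],np.ones(w.sum())];print("tilt",np.linalg.lstsq(A,X[w][:,2],rcond=None)[0])
```

```text
False 18.6083 [ 0.54399623 -0.23548376  0.13895914] [-3.14152072e+00 -1.39546043e-05  1.86326184e+00] [-0.31117561  0.28390074 -0.60308513] 0.6704142523784701
175 [ 0.54190244 -0.2224234   0.15530554]
tilt [-0.63890155 -0.58164318  0.35801804]
```

View pics/end.png

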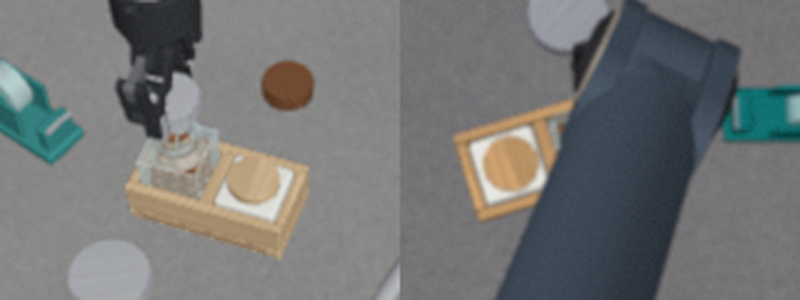

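The cap is held at (180,97) in the left half, clear of the open mouth at (178,135). The jar still sits in its well and the other things haven't moved. The cap top reads about z=0.155, so its lower edge is roughly 24 mm above the mouth.

```bash
python3 -c "
from plant import robot
print(robot.close_job())"
```

```text
the job is handed in; nothing more can be done
None
```

I pressed the three keys in order, each fully down and let up, then unscrewed the jar cap about 90° and handed in at about 19 s, with the cap held roughly 24 mm above the mouth; it looks level, but I did not get a clean tilt measurement.

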